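# Lock the saw-band clamp with its T-key

## Robot

A 6-joint arm with a two-finger parallel gripper is mounted at the origin on the work surface. World frame = base frame: x ahead of the robot, y to its left, z up, the work surface at z = 0. Lengths are in m, angles in rad, forces in N, time in s.
With the tool pointing down it reaches from about 0.375 to 0.925 m from the base axis. Payload 5.7 kg.
Tool frame: the origin (TCP) lies where the fingers leave the gripper's body, on its centre line; the fingertips stand ahead of it and the grasp point (between the pads) lies 54 mm ahead of it (env.tip_extent is the z of the fingertips in the tool frame, in m); z points along the fingers, y is the direction in which the jaws open and shut (so a half turn about z gives the same grasp; the last joint's range is limited). The gripper opens to 85 mm and grips with 20 to 120 N. Pads are 22 mm wide; open, the fingers measure 114 mm over their backs; the gripper's body (76 mm by 85 mm) begins 54 mm behind the grasp point. The pads swing forward as they close: fully open they stand 13 mm farther back than shut.
Start: joints at [-1.346, 0.359, 1.51, -0, 1.272, -0.115], TCP at [0.2, -0.566, 0.304] pointing down, gripper open.
Joint ranges: [-2.97, 2.97], [-1.01, 2.36], [0.21, 2.38], [-0.96, 4.11], [0.2, 2.71], [-2.98, 2.98]. Speed limits (rad/s): [2.39, 2.39, 3.14, 3.14, 3.14, 3.14].

## Interface

Orientations are given as [roll, pitch, yaw] about the fixed x, y, z axes, in that order (R = Rz(yaw) Ry(pitch) Rx(roll)).
In Python, from station import env gives the robot as it stands.
- The arm moves only by the tool move_arm, never from a script. Its argument "moves" is one flat list of numbers, 5 for each row, row after row: the shift along the tool's x, y, z in cm, then the turn about the tool's z in rad, then the gripper command: -1 is shut, 1 is fully open, values between are in proportion. In form: [tx, ty, tz, twist, grip, tx, ty, tz, twist, grip, ...]. A call has 1 to 12 rows; each row is the pose to reach, as a shift and turn from the pose measured when the call began, along the tool's axes at that moment; what a row does not reach only later rows make up. A row lasts 1/12 s, in which the tool goes at most 41.7 mm and 7.16 degrees, less where a joint would pass 70% of its speed; a pose out of reach is approached as far as the arm can. A call with a gripper value outside its range is refused whole. The fingers move at their own pace and stop on an object; "newtons" is the grip in N (left out, the last holds). Time passes only in rows, so rows that repeat a pose let the fingers close. It gives the time, the measured TCP pose, the force and the opening at its end, in the units of the state.
- env.observe(): the state, without advancing time (a new reading comes with each control period).
- env.grab_frame(name): name is "side" or "top" or "wrist"; returns (picture, depth): 420x560x3 uint8, red, green, blue; 420x560 float32, m along the optical axis (not along the pixel's ray), 0 where there is no reading.
- env.camera_info(name): a dict with "K" (3x3 intrinsics, pixels), "D" ([k1, k2, p1, p2, k3] as OpenCV has them; the pictures are not rectified), "eye" and "orientation" of the camera in the world. Camera axes: x right, y down, z forward; pixel columns grow to the right and rows downward; lengths in m; the calibration is good to about 2 mm. A picture is of the moment at which its call begins: read the wrist's pose just before it. camera_info takes no time and is no camera call; for the wrist camera it gives the pose at the moment of the call.
- env.sign_off(): hands the job in, once; it reports no verdict.
The state is a dict: "time": time; "q": joint angles; "dq": joint speeds; "joint_torque": joint torques, N m; "position": TCP position; "ee_rot": TCP orientation; "force": force on the tool from outside, world axes, zero at the start; "torque": the same for the moment, N m; "finger_gap": opening from 0.0 (shut) to 1.0 (fully open).
Only numpy, scipy, OpenCV 4.12 (cv2) and the standard library are available. Lean on these libraries where they do the work, as an engineer would, in place of code of your own. Each camera call takes 0.05 s, during which the arm holds its last target.

## Task

Take the red-handled T-key out of its slanted green rest, put its T-head lengthwise down through the slot of the blue saw-band jig's sliding shoe and press it down against the spring until its collar meets the shoe. Keeping it down, turn it a quarter turn either way, then let the spring lift it into its notch and let go, so that the key stays locked upright in the shoe. Leave the screwdriver, oil bottle, tin and whetstone where they are.

Things in the scene. Friction and masses are not known exactly. Their poses are not given: they have to be found in the camera images.
- key_grip (a point): Centre of the red bar handle, 70 (key x) x 22 (key y) x 28 mm (key z), of the loose T-key: 124 mm long, about 0.23 kg, key z up the stem from head to handle, the same when turned half round. At first it lies in its rest, handle up, leaning 25 degrees from vertical towards the rest's -x; the handle's length lies in the leaning plane, its 22 mm width is level.
- key_head (a point): Centre of the underside of the key's steel T-head, 110 mm below the handle's centre (key frame). The head is 44 (key x) x 13 (key y) x 14 mm high (key z), parallel to the handle. Above it a round stem, 12 mm in diameter.
- key_collar (a point): Centre of the underside of the key's dark collar: 34 mm in diameter, 6 mm thick, 36 mm above the head's underside and 74 mm below the handle's centre.
- rest: Fixed green slanted rest that holds the key at first; base 130 x 90 mm, about 120 mm high, origin at the centre of its underside, z up. It supports the key below the foot and from its -x side, with a wooden fork round the stem just above the collar, so it cannot be drawn out along its stem. Raise it along the stem a little (at most 15 mm) to free the foot, move it 30 mm along key +x, away from the fork, then lift.
- jig: Fixed blue jig, base 150 (x) x 170 (y) x 20 mm, origin at the centre of its underside, z up. Two blue rails 70 mm high run along y at x = -61 and 61 mm; a strip of saw band 90 mm high stands at x = 73 mm. Between the rails sits a grey shoe, 96 (x) x 90 (y) mm, which slides along y but sits stiffly (30 N to shift it).
- shoe_top (a point): Point fixed to the jig, 80 mm above its underside, level with the shoe's top face, axes as the jig. The shoe's plate is 12 mm thick, with a through slot 49 mm long (x) and 18 mm wide (y). The shoe's place is not reported: the slot's centre is at x = 0 and at a y anywhere from -10 to 10 mm from this point, to be seen or felt for.
- plunger_rest (a point): Point fixed to the jig, 16 mm below the shoe's top face: height of the top of the brass spring plunger (28 mm in diameter, under the slot's centre) when free. It yields downwards: 4.5 N at first, 300 N/m, 10.5 N when the key's collar meets the shoe's top, which is the stop (handle's centre then 154 mm above the jig's underside).
- lock_height (a point): Point fixed to the jig, 164 mm above its underside: height of the handle's centre once locked, 10 mm up from the stop. Below the plate the head turns freely only within 4 mm of the stop; ribs 6 mm deep under the plate form a notch for it at a quarter turn (handle along jig y, within 8 degrees), into which the spring lifts and holds it.
- driver_grip (a point): Handle of a loose screwdriver lying on the table between rest and jig; leave it alone. Origin in the handle's middle.
- oil_mid (a point): Loose yellow oil bottle, 54 mm in diameter, 150 mm high, standing at the far side; leave it alone. Origin half-way up.
- tin_mid (a point): Loose tin, 68 mm in diameter, 110 mm high, at the far side; leave it alone. Origin half-way up.
- stone_mid (a point): Loose two-layer whetstone, 150 x 50 x 24 mm, at the far side; leave it alone. Origin at its centre.

How it is judged:
On the way:
1. the T-head is lengthwise through the slot and pressed to within 2.5 mm of the collar's stop (z of key_grip in the frame of jig below 0.1565 m and angle between the x axis of key_grip and the x axis of jig, either way round below 0.35 rad and angle between key_grip's own z axis and vertical below 0.12 rad and x of key_grip in the frame of jig between -0.012 and 0.012 m and y of key_grip in the frame of jig between -0.025 and 0.025 m), for 0.1 s.
At the end, for the whole second after the job is handed in: The key stands locked in the shoe's notch: handle across the slot (along jig y within 0.2 rad), upright within 0.1 rad, lifted by the spring so that its handle centre is 161 to 167.5 mm above the jig's underside, within 12 mm of the slot line in jig x and 25 mm in jig y, at rest and let go (angle between the x axis of key_grip and the y axis of jig, either way round below 0.2 rad and angle between key_grip's own z axis and vertical below 0.1 rad and z of key_grip in the frame of jig between 0.161 and 0.1675 m and x of key_grip in the frame of jig between -0.012 and 0.012 m and y of key_grip in the frame of jig between -0.025 and 0.025 m and linear speed of key below 0.02 m/s); the robot touches nothing.
It fails at once if the screwdriver is moved by more than 30 mm (distance of driver_grip from where it was at the start of the episode above 0.03 m).
It fails at once if the oil bottle is moved by more than 30 mm (distance of oil_mid from where it was at the start of the episode above 0.03 m).
It fails at once if the tin is moved by more than 30 mm (distance of tin_mid from where it was at the start of the episode above 0.03 m).
It fails at once if the whetstone is moved by more than 30 mm (distance of stone_mid from where it was at the start of the episode above 0.03 m).
It also fails if it takes over 58 s, if anything falls off the work surface, if the arm or the gripper's body presses on something with over 40 N, if the wrist force passes 120 N, or if a joint passes its speed limit or range.

## Working session

There is one attempt and no reset: what is moved stays moved. The work goes in short steps, Python scripts to look and compute and a tool call to move; the robot and the scene stay as the last step left them, time stands still between calls to the robot, and variables do not carry over. Pictures are saved under pics/ and viewed, and the job is handed in when it is done.

Besides the shell and the picture viewer there is one more tool, called after "Request:" as a command line: name --argument value ..., lists and objects as JSON in quotes. move_arm: Moves the arm, as the interface text tells. Its arguments: {"type":"object","properties":{"moves":{"type":"array"},"newtons":{"type":"number"}},"required":["moves"]}

```bash
ls; mkdir -p pics; python3 - <<'E'
from station import env
import cv2,numpy as np
s=env.observe();print({k:np.round(v,3) for k,v in s.items()},env.tip_extent)
for n in ["side","top"]:
    p,d=env.grab_frame(n);cv2.imwrite(f"pics/{n}0.png",p[...,::-1]);np.save(f"{n}0.npy",d)
    c=env.camera_info(n);print(n,{k:np.round(v,4).tolist() for k,v in c.items() if not isinstance(v,str)})
E
```

```text
pics
{'time': np.float64(0.0), 'q': array([-1.346,  0.359,  1.511,  0.   ,  1.272, -0.115]), 'dq': array([-0.001,  0.001, -0.001,  0.   , -0.   , -0.001]), 'joint_torque': array([-2.0000e-03, -5.2762e+01, -2.7862e+01, -1.0000e-03,  1.3000e-02,
        0.0000e+00]), 'position': array([ 0.2  , -0.565,  0.303]), 'ee_rot': array([-3.14, -0.  ,  0.34]), 'force': array([ 0.464, -0.038,  1.024]), 'torque': array([-0.036,  0.055, -0.001]), 'finger_gap': np.float64(1.005)} 0.0726
side {'K': [[532.2036, 0.0, 274.6067], [0.0, 532.2036, 225.0038], [0.0, 0.0, 1.0]], 'D': [-0.0297, 0.0, 0.0, 0.0, 0.0], 'eye': [0.4399, 0.7253, 0.8272], 'orientation': [-2.3257, -0.0048, -2.8293]}
top {'K': [[511.6163, 0.0, 271.7546], [0.0, 511.6163, 210.1963], [0.0, 0.0, 1.0]], 'D': [0.0234, 0.0, 0.0, 0.0, 0.0], 'eye': [0.5646, 0.0167, 1.1938], 'orientation': [-3.0564, 0.0083, -1.5686]}
```

View pics/side0.png

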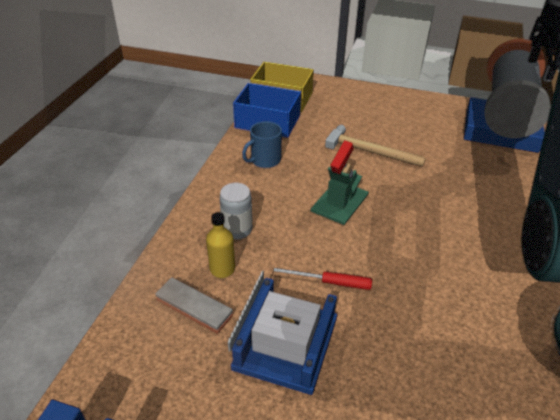

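View pics/top0.png

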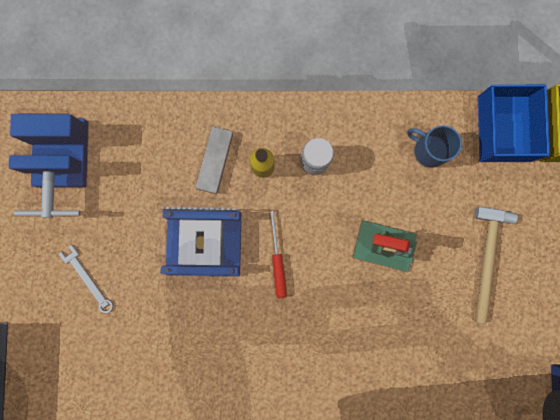

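The side view shows the key handle at about (343,155) in its rest (340,190), and the jig slot at (286,318). In the top view the handle is at (391,242), the slot at (200,242), and the driver at (278,260). Next I'll segment these and turn them into world points.

```bash
cat > h.py <<'E'
import numpy as np,cv2
from scipy.spatial.transform import Rotation as Ro
def R(rpy): return Ro.from_euler('xyz',rpy).as_matrix()
def world(c,uv,d):
    uv=np.asarray(uv,float).reshape(-1,1,2)
    n=cv2.undistortPoints(uv,np.array(c['K']),np.array(c['D'])).reshape(-1,2)
    P=np.c_[n,np.ones(len(n))]*np.asarray(d).reshape(-1,1)
    return P@R(c['orientation']).T+np.array(c['eye'])
def proj(c,P):
    Rm=R(c['orientation']); t=-Rm.T@np.array(c['eye'])
    return cv2.projectPoints(np.asarray(P,float).reshape(-1,3),cv2.Rodrigues(Rm.T)[0],t,np.array(c['K']),np.array(c['D']))[0].reshape(-1,2)
E
python3 - <<'E'
from station import env
from h import *
for n,box,jb in [("top",(360,225,425,270),(155,195,250,285)),("side",(305,135,375,225),(225,265,345,390))]:
    c=env.camera_info(n);p=cv2.imread(f"pics/{n}0.png");d=np.load(f"{n}0.npy")
    hsv=cv2.cvtColor(p,cv2.COLOR_BGR2HSV)
    H,S,V=cv2.split(hsv)
    def pts(m,b):
        mm=np.zeros_like(m);mm[b[1]:b[3],b[0]:b[2]]=m[b[1]:b[3],b[0]:b[2]]
        y,x=np.nonzero(mm&(d>0)); return np.c_[x,y],world(c,np.c_[x,y],d[y,x])
    red=((H<8)|(H>172))&(S>150)&(V>60)
    uv,P=pts(red,box); print(n,"red",len(P),uv.mean(0),np.median(P,0),P.min(0),P.max(0))
    r=cv2.minAreaRect(uv.astype(np.float32));print(r)
    blue=(H>105)&(H<125)&(S>120)
    uv,P=pts(blue,jb); print("blue",len(P),np.percentile(P,[1,50,99],axis=0).round(4).tolist())
    grey=(S<60)&(V>90)
    uv,P=pts(grey,jb);k=(P[:,2]>.07)&(P[:,2]<.09); print("grey",k.sum(),np.percentile(P[k],[1,50,99],axis=0).round(4).tolist(), cv2.minAreaRect(P[k][:,:2].astype(np.float32)))
    a=p[box[1]-25:box[3]+15,box[0]-15:box[2]+15];cv2.imwrite(f"pics/{n}_k.png",cv2.resize(a,None,fx=6,fy=6,interpolation=2))
    a=p[jb[1]:jb[3],jb[0]:jb[2]];cv2.imwrite(f"pics/{n}_j.png",cv2.resize(a,None,fx=5,fy=5,interpolation=2))
E
```

```text
top red 394 [390.83248731 242.01269036] [ 0.58902699 -0.21479071  0.15853103] [ 0.57295942 -0.27839157  0.03283546] [ 0.60879971 -0.18123061  0.17474098]
((391.0941162109375, 242.07644653320312), (36.661251068115234, 11.171918869018555), 12.528807640075684)
blue 1849 [[0.5206, 0.1014, 0.0159], [0.5844, 0.1847, 0.0674], [0.6585, 0.2659, 0.0756]]
grey 1809 [[0.5424, 0.1157, 0.074], [0.5922, 0.1842, 0.0808], [0.6636, 0.255, 0.0886]] ((0.5952761769294739, 0.1845402717590332), (0.16781997680664062, 0.13863499462604523), 89.11482238769531)
side red 406 [341.57142857 156.42857143] [ 0.58616169 -0.20840805  0.15247706] [ 0.56933262 -0.4741728  -0.00208965] [ 0.64014259 -0.17814289  0.17212845]
((341.5519104003906, 156.3065948486328), (12.91810131072998, 33.21797561645508), 29.05460548400879)
blue 3731 [[0.5156, 0.1104, 0.0083], [0.5765, 0.2412, 0.034], [0.6577, 0.271, 0.0734]]
grey 2629 [[0.5419, 0.1193, 0.0712], [0.5922, 0.1919, 0.0811], [0.6644, 0.2544, 0.0889]] ((0.5954479575157166, 0.18542033433914185), (0.1684902161359787, 0.14019352197647095), 88.62654113769531)
```

```bash
python3 - <<'E'
import cv2,numpy as np
def fit(a,w,h):
    s=min(w/a.shape[1],h/a.shape[0]);a=cv2.resize(a,None,fx=s,fy=s);o=np.zeros((h,w,3),np.uint8);o[:a.shape[0],:a.shape[1]]=a;return o
t=[fit(cv2.imread(f"pics/{n}.png"),400,300) for n in["top_k","side_k","top_j","side_j"]]
cv2.imwrite("pics/mont.png",np.vstack([np.hstack(t[:2]),np.hstack(t[2:])]))
E
```

```text
(no output)
```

View pics/mont.png

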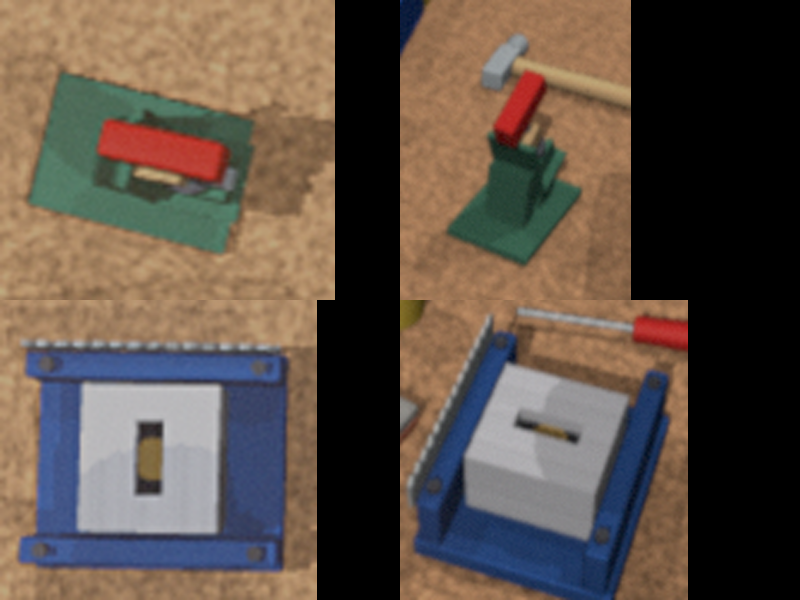

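```bash
python3 - <<'E'
from station import env
from h import *
A=[]
for n,box,jb in [("top",(360,225,425,270),(155,195,250,285)),("side",(320,135,362,180),(225,265,345,390))]:
    c=env.camera_info(n);p=cv2.imread(f"pics/{n}0.png");d=np.load(f"{n}0.npy")
    H,S,V=cv2.split(cv2.cvtColor(p,cv2.COLOR_BGR2HSV))
    m=(((H<8)|(H>172))&(S>150)&(V>60)).astype(np.uint8)
    me=cv2.erode(m,np.ones((3,3),np.uint8))
    y,x=np.nonzero(me);k=(y>=box[1])&(y<box[3])&(x>=box[0])&(x<box[2])&(d[y,x]>0);x,y=x[k],y[k]
    P=world(c,np.c_[x,y],d[y,x]); q=np.linalg.norm(P-np.median(P,0),axis=1)<.05;P=P[q]
    u,s,vt=np.linalg.svd(P-P.mean(0));ax=vt[0]*np.sign(-vt[0][1])
    print(n,P.mean(0),"axis",ax,"elev",np.degrees(np.arcsin(ax[2])),"az",np.degrees(np.arctan2(ax[1],ax[0])),"normal",vt[2],s)
    t=(P-P.mean(0))@ax;print(t.min(),t.max());A.append(P)
    # green rest
    g=(H>50)&(H<95)&(S>70)
    gb=(345,215,425,275) if n=="top" else(305,165,375,225)
    y,x=np.nonzero(g);k=(y>=gb[1])&(y<gb[3])&(x>=gb[0])&(x<gb[2])&(d[y,x]>0);x,y=x[k],y[k]
    P=world(c,np.c_[x,y],d[y,x]);b=P[(P[:,2]<.03)];print("rest base z",np.median(b[:,2]),cv2.minAreaRect(b[:,:2].astype(np.float32)), "n",len(b), "hi", P[P[:,2]>.1].mean(0))
    # jig: slot dark/brass, rails, shoe
    B=(H>105)&(H<125)&(S>120)
    y,x=np.nonzero(B);k=(y>=jb[1])&(y<jb[3])&(x>=jb[0])&(x<jb[2])&(d[y,x]>0);x,y=x[k],y[k]
    P=world(c,np.c_[x,y],d[y,x]);
    r=P[(P[:,2]>.062)&(P[:,2]<.08)];print("rails",np.median(r[:,2]),cv2.minAreaRect(r[:,:2].astype(np.float32)))
    for lo,hi in[(0.4,.58),(.6,.8)]:
        q=r[(r[:,0]>lo)&(r[:,0]<hi)];print(" rail",q.mean(0),np.percentile(q,[2,98],axis=0)[:,:2].tolist(),np.degrees(np.polyfit(q[:,1],q[:,0],1)[0]))
    # shoe top
    g=(S<70)&(V>90);y,x=np.nonzero(g);k=(y>=jb[1])&(y<jb[3])&(x>=jb[0])&(x<jb[2])&(d[y,x]>0);x,y=x[k],y[k]
    P=world(c,np.c_[x,y],d[y,x]);q=P[(P[:,2]>.07)&(P[:,2]<.09)&(P[:,0]<.638)&(P[:,0]>.54)&(abs(P[:,1]-.185)<.06)];print("shoe z",np.median(q[:,2]),cv2.minAreaRect(q[:,:2].astype(np.float32)))
    # slot: non-white inside the shoe; intersect rays with z=0.08
    w=cv2.boundingRect(np.c_[x,y].astype(np.int32))
    z0=.08
    sl=((V<100)|(S>90))
    cc=proj(c,[[.595,.185,.08]])[0];print('c',cc)
    lab=cv2.connectedComponentsWithStats(sl.astype(np.uint8))
    for i in range(1,lab[0]):
        if np.linalg.norm(lab[3][i]-cc)<12 and lab[2][i][4]>20:
            y,x=np.nonzero(lab[1]==i); dd=np.ones(len(x));Q=world(c,np.c_[x,y],dd);e=np.array(c['eye']);Q=e+(Q-e)*((z0-e[2])/(Q[:,2]-e[2]))[:,None]
            print("slot",lab[2][i],Q[:,:2].mean(0),cv2.minAreaRect(Q[:,:2].astype(np.float32)),lab[3][i])
E
```

```text
top [ 0.58904629 -0.21405464  0.15927221] axis [-0.22867117 -0.8829506   0.41000942] elev 24.205426651078096 az -104.51974266569721 normal [0.13869208 0.38732498 0.91145152] [0.33011167 0.08604876 0.0364309 ]
-0.033692904074281084 0.03189256849863912
rest base z 0.012595799724089751 ((0.584584653377533, -0.23269987106323242), (0.12650148570537567, 0.08622045069932938), 75.45759582519531) n 870 hi [ 0.58752085 -0.20286933  0.11502125]
rails 0.07061196757830102 ((0.5893619060516357, 0.18374863266944885), (0.16614378988742828, 0.13931915163993835), 89.15061950683594)
 rail [0.52845851 0.18193935 0.07063648] [[0.5204792681327034, 0.10390096654937715], [0.5358361311600137, 0.2637406341035585]] 0.9423967239871492
 rail [0.65032476 0.18006219 0.07078959] [[0.6429456000745333, 0.1025284679389652], [0.6585751145095939, 0.26158215037273647]] 0.8177028404039185
shoe z 0.08072447185488096 ((0.5897283554077148, 0.1839902102947235), (0.09045512974262238, 0.09555047005414963), 89.3567123413086)
c [198.67088359 239.70272844]
slot [196 232   8  21 138] [0.59002842 0.18334225] ((0.5900515913963318, 0.
[... 632 characters left out ...]
123205661774, 0.13967746496200562), 89.25782012939453)
 rail [0.52762281 0.19630232 0.07051285] [[0.5192948909206346, 0.11390409101418456], [0.5366743387319035, 0.27001230103706214]] 0.9607822096552173
 rail [0.64947054 0.19498447 0.07049116] [[0.6417263141583237, 0.11119456158256358], [0.6581749949636523, 0.26771974531187626]] 0.46892792579300074
shoe z 0.08100613038427057 ((0.5897840261459351, 0.18410462141036987), (0.09354102611541748, 0.09706631302833557), 88.81669616699219)
c [283.15736387 316.99861813]
slot [273 314  27  11  96] [0.5893794  0.18726058] ((0.5895399451255798, 0.18724274635314941), (0.00858775433152914, 0.047059398144483566), 87.74897003173828) [285.90625    318.83333333]
```

```bash
cat >> h.py <<'E'
def wrap(a): return (a+np.pi)%(2*np.pi)-np.pi
def tool(s,p,yaw=None):
    Rm=R(s['ee_rot']);d=Rm.T@(np.array(p)-np.array(s['position']))*100
    tw=0 if yaw is None else wrap(-(yaw-s['ee_rot'][2])) 
    print("t=%.2f pos"%s['time'],np.round(s['position'],4),"rpy",np.round(s['ee_rot'],4),"F",np.round(s['force'],1),"gap",round(float(s['finger_gap']),3));print("to",p,"cm",np.round(d,2),"twist",round(tw,3))
E
python3 - <<'E'
from station import env
from h import *
tool(env.observe(),[.58,-.22,.34],1.3228)
E
```

```text
t=0.10 pos [ 0.1999 -0.5652  0.3031] rpy [-3.1399e+00 -2.0000e-04  3.3980e-01] F [ 0.1 -0.2  0.1] gap 1.001
to [0.58, -0.22, 0.34] cm [ 47.35 -19.88  -3.64] twist -0.983
```

Request:
move_arm --moves '[4,-1.7,-0.3,-0.1,1,8,-3.4,-0.6,-0.2,1,12,-5.1,-0.9,-0.3,1,16,-6.7,-1.2,-0.4,1,20,-8.4,-1.5,-0.5,1,24,-10,-1.8,-0.6,1,28,-11.7,-2.1,-0.7,1,32,-13.4,-2.5,-0.8,1,36,-15,-2.8,-0.9,1,40,-16.7,-3.1,-0.983,1,44,-18.4,-3.4,-0.983,1,47.35,-19.9,-3.6,-0.983,1]'

```text
time: 1.1
position: [0.5701, -0.2283, 0.3385]
ee_rot: [-3.14, -0.002, 1.323]
force: [0.4, -0.7, 0.0]
finger_gap: 0.996
```

```bash
python3 - <<'E'
from station import env
from h import *
s=env.observe();c=env.camera_info("wrist");p,d=env.grab_frame("wrist")
cv2.imwrite("pics/w1.png",p[...,::-1]);np.save("w1.npy",d);import pickle;pickle.dump(c,open("w1.pkl","wb"))
print({k:np.round(v,4).tolist() for k,v in c.items() if not isinstance(v,str)})
tool(s,[.58,-.22,.34],1.3228)
E
```

```text
{'K': [[306.82, 0.0, 278.8329], [0.0, 306.82, 213.4083], [0.0, 0.0, 1.0]], 'D': [-0.002, 0.0, 0.0, 0.0, 0.0], 'eye': [0.589, -0.1494, 0.4089], 'orientation': [2.8213, -0.0008, -0.2471]}
t=1.10 pos [ 0.5701 -0.2283  0.3385] rpy [-3.1404e+00 -1.5000e-03  1.3233e+00] F [ 0.4 -0.7  0. ] gap 0.996
to [0.58, -0.22, 0.34] cm [ 1.05  0.75 -0.15] twist 0.001
```

View pics/w1.png

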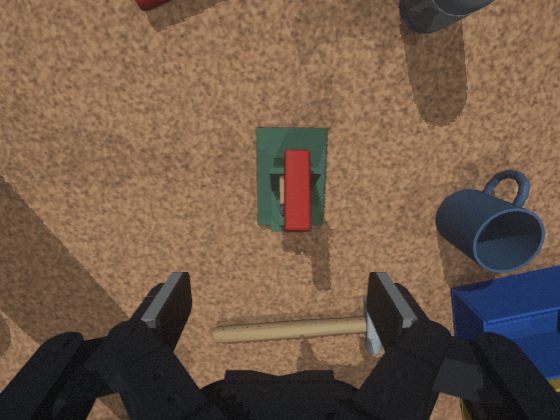

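The wrist view shows the red handle at (297,190), square to the gripper, with the fingers at the bottom of the picture. I'll fit a box of the handle's size to the depth from all three views.

```bash
cat > fit.py <<'E'
from station import env
from h import *
import pickle
from scipy.optimize import least_squares
def redpts(n,c,p,d,box):
    H,S,V=cv2.split(cv2.cvtColor(p,cv2.COLOR_BGR2HSV))
    m=(((H<8)|(H>172))&(S>150)&(V>60)).astype(np.uint8)
    me=cv2.erode(m,np.ones((3,3),np.uint8))
    y,x=np.nonzero(me);k=(y>=box[1])&(y<box[3])&(x>=box[0])&(x<box[2])&(d[y,x]>0);x,y=x[k],y[k]
    P=world(c,np.c_[x,y],d[y,x]);return P[np.linalg.norm(P-np.median(P,0),axis=1)<.05]
half=np.array([.035,.011,.014])
def sd(L):
    q=np.abs(L)-half
    return np.linalg.norm(np.maximum(q,0),axis=1)+np.minimum(q.max(1),0)
def fit(P,p0,free=True):
    def f(v):
        az,t=v[3],v[4];h=np.array([np.cos(az),np.sin(az),0]);Z=np.array([0,0,1])
        X=np.cos(t)*h+np.sin(t)*Z;zz=-np.sin(t)*h+np.cos(t)*Z;Y=np.cross(zz,X)
        r=sd((P-v[:3])@np.c_[X,Y,zz])
        return np.r_[r/.002,(v[3]-p0[3])/.03,(v[4]-p0[4])/(.02)]
    return least_squares(f,p0,loss='soft_l1')
if __name__=="__main__":
    p0=np.array([.588,-.215,.147,np.radians(-104.2),np.radians(25)]);A=[]
    for n,box in [("top",(360,225,425,270)),("side",(320,135,362,180)),("w",(270,140,330,240))]:
        if n=="w": c=pickle.load(open("w1.pkl","rb"));p=cv2.imread("pics/w1.png");d=np.load("w1.npy")
        else: c=env.camera_info(n);p=cv2.imread(f"pics/{n}0.png");d=np.load(f"{n}0.npy")
        P=redpts(n,c,p,d,box);A.append(P);r=fit(P,p0);print(n,len(P),r.x[:3].round(4),np.degrees(r.x[3:]).round(1),P.mean(0).round(4))
    r=fit(np.vstack(A),p0);print(r.x[:3].round(4),np.degrees(r.x[3:]).round(1),np.abs(r.fun).mean()*2)
    for P in A: pass
E
python3 fit.py
```

```text
top 291 [ 0.5852 -0.2154  0.1453] [-104.4   25.1] [ 0.589  -0.2141  0.1593]
side 299 [ 0.5881 -0.2169  0.1447] [-104.1   25.5] [ 0.5864 -0.2066  0.1535]
w 1807 [ 0.5861 -0.2169  0.1446] [-104.5   25.2] [ 0.5887 -0.2137  0.1583]
[ 0.5879 -0.2171  0.1446] [-104.6   25.2] 0.7661076600636004
```

```bash
python3 - <<'E'
import cv2
p=cv2.imread("pics/w1.png")[115:250,230:350];cv2.imwrite("pics/w1c.png",cv2.resize(p,None,fx=4.4,fy=4.4,interpolation=2))
p=cv2.imread("pics/side0.png")[130:230,295:385];cv2.imwrite("pics/s1c.png",cv2.resize(p,None,fx=6,fy=6,interpolation=2))
E
```

```text
(no output)
```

View pics/w1c.png

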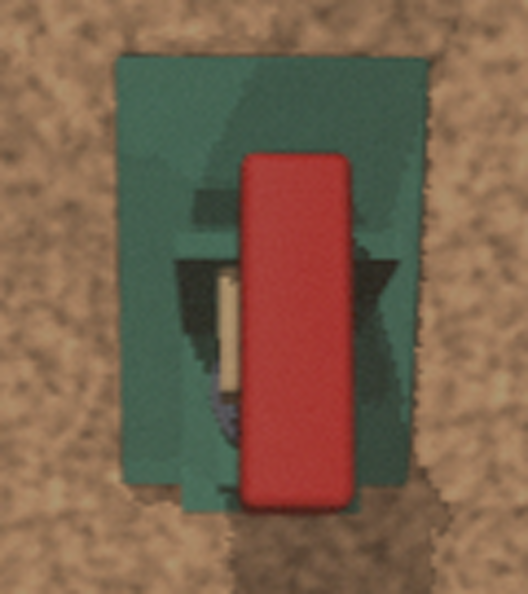

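View pics/s1c.png

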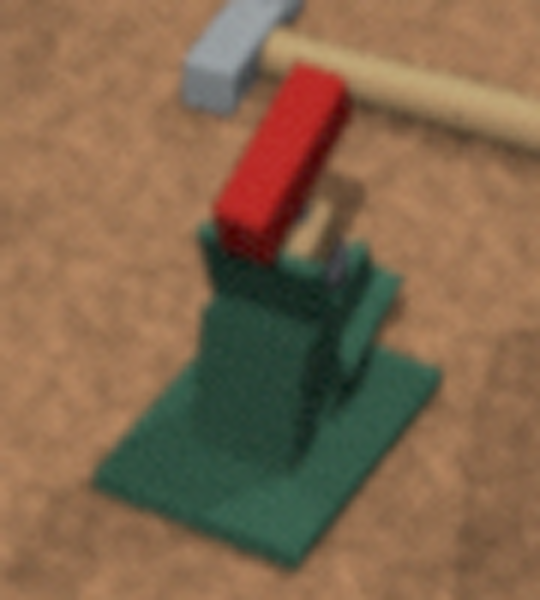

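```bash
python3 - <<'E'
from station import env
from h import *
s=env.observe();tool(s,[.587,-.217,.26],1.319);tool(s,[.587,-.217,.199],1.319)
E
```

```text
t=1.15 pos [ 0.5754 -0.2232  0.3391] rpy [ 3.1381 -0.0067  1.3263] F [5.3 2.4 0.5] gap 1.0
to [0.587, -0.217, 0.26] cm [0.82 0.94 7.91] twist 0.007
t=1.15 pos [ 0.5754 -0.2232  0.3391] rpy [ 3.1381 -0.0067  1.3263] F [5.3 2.4 0.5] gap 1.0
to [0.587, -0.217, 0.199] cm [ 0.78  0.92 14.01] twist 0.007
```

Request:
move_arm --moves '[0.8,0.9,3,0.007,1,0.8,0.9,5,0.007,1,0.8,0.9,7.5,0.007,1,0.8,0.9,7.5,0.007,1,0.8,0.9,7.5,0.007,1,0.8,0.9,7.5,0.007,1]' --newtons 20

```text
time: 1.65
position: [0.5867, -0.2176, 0.265]
ee_rot: [3.137, -0.006, 1.319]
force: [-0.3, -0.5, 1.1]
finger_gap: 1.003
```

```bash
python3 - <<'E'
from station import env
from h import *
s=env.observe();tool(s,[.587,-.217,.199],1.319)
E
```

```text
t=1.65 pos [ 0.5867 -0.2176  0.265 ] rpy [ 3.1374 -0.0065  1.319 ] F [-0.3 -0.5  1.1] gap 1.003
to [0.587, -0.217, 0.199] cm [ 0.02 -0.01  6.6 ] twist 0.0
```

Request:
move_arm --moves '[0,0,2,0,1,0,0,4,0,1,0,0,5.5,0,1,0,0,6.6,0,1,0,0,6.6,0,1,0,0,6.6,0,0.2,0,0,6.6,0,-0.3,0,0,6.6,0,-1,0,0,6.6,0,-1,0,0,6.6,0,-1,0,0,6.6,0,-1,0,0,6.6,0,-1]' --newtons 20

```text
time: 2.65
position: [0.5875, -0.2174, 0.1998]
ee_rot: [3.136, -0.006, 1.319]
force: [-1.0, 0.0, 5.9]
finger_gap: 0.252
```

```bash
python3 - <<'E'
from station import env
from h import *
s=env.observe();tool(s,[.587,-.217,.199],1.319)
for n in ["side","wrist"]:
    p,d=env.grab_frame(n);cv2.imwrite(f"pics/{n}2.png",p[...,::-1] if n=="wrist" else cv2.resize(p[100:240,270:420,::-1],None,fx=4,fy=4))
E
```

```text
t=2.65 pos [ 0.5875 -0.2174  0.1998] rpy [ 3.1362 -0.0063  1.319 ] F [-1.   0.   5.9] gap 0.252
to [0.587, -0.217, 0.199] cm [ 0.03 -0.06  0.08] twist 0.0
```

View pics/wrist2.png

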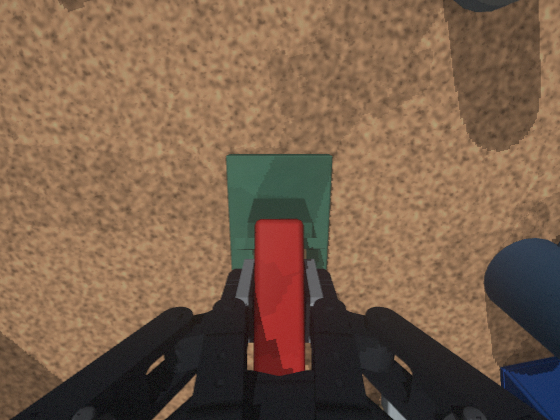

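View pics/side2.png

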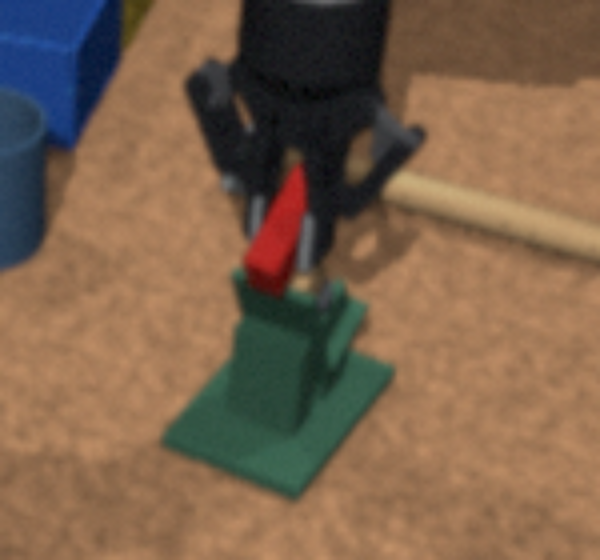

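Request:
move_arm --moves '[-0.25,0,-0.17,0,-1,-0.5,0,-0.34,0,-1,-0.8,0,-0.54,0,-1,-1.1,0,-0.7,0,-1,-1.4,0,-0.87,0,-1,-1.67,0,-1.02,0,-1,-1.67,0,-1.02,0,-1]'

```text
time: 3.33
position: [0.5833, -0.2344, 0.2102]
ee_rot: [3.136, -0.006, 1.319]
force: [-0.2, 1.9, -2.1]
finger_gap: 0.254
```

```bash
python3 - <<'E'
from station import env
from h import *
s=env.observe();tool(s,[.587,-.217,.199],1.319);print(s['torque'])
p,d=env.grab_frame("side");cv2.imwrite(f"pics/side3.png",cv2.resize(p[100:240,270:420,::-1],None,fx=4,fy=4))
E
```

```text
t=3.33 pos [ 0.5833 -0.2344  0.2102] rpy [ 3.1357 -0.0059  1.3185] F [-0.2  1.9 -2.1] gap 0.254
to [0.587, -0.217, 0.199] cm [ 1.78 -0.08  1.13] twist -0.0
[ 0.03491698 -0.09187949 -0.06611433]
```

View pics/side3.png

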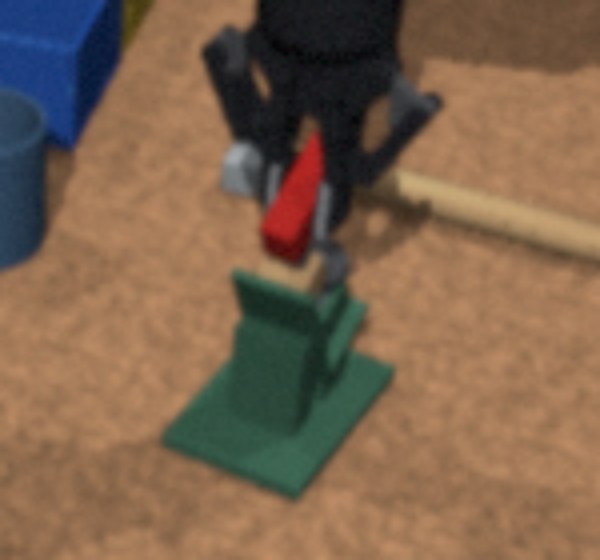

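Request:
move_arm --moves '[-0.3,0,-0.13,0,-1,-0.6,0,-0.26,0,-1,-0.9,0,-0.4,0,-1,-1.2,0,-0.5,0,-1,-1.5,0,-0.6,0,-1,-1.8,0,-0.7,0,-1,-1.8,0,-0.7,0,-1]'

```text
time: 3.97
position: [0.5787, -0.2523, 0.2172]
ee_rot: [3.135, -0.006, 1.318]
force: [0.1, 0.2, -2.4]
finger_gap: 0.256
```

```bash
python3 - <<'E'
from station import env
from fit import *
s=env.observe();tool(s,[.587,-.217,.199],1.319);print(s['torque'])
p,d=env.grab_frame("side");cv2.imwrite(f"pics/side4.png",cv2.resize(p[100:240,270:420,::-1],None,fx=4,fy=4))
c=env.camera_info("wrist");p,d=env.grab_frame("wrist");cv2.imwrite(f"pics/w4.png",p[...,::-1])
P=redpts("w",c,np.ascontiguousarray(p[...,::-1]),d,(200,180,360,420))
print(len(P),P.mean(0))
for lo in (0,10,20,25):
    pass
g=s['position']+R(s['ee_rot'])@[0,0,.054]
# elevation of the top face
u,S,vt=np.linalg.svd(P-P.mean(0));print(vt,S)
E
```

```text
t=3.97 pos [ 0.5787 -0.2523  0.2172] rpy [ 3.1354 -0.0058  1.318 ] F [ 0.1  0.2 -2.4] gap 0.256
to [0.587, -0.217, 0.199] cm [ 3.62 -0.09  1.84] twist -0.001
[ 0.05409357 -0.01873276  0.03234684]
7156 [ 0.57984024 -0.24542777  0.17430671]
[[ 2.25517530e-01  8.76832441e-01 -4.24625381e-01]
 [-9.68541415e-01  2.48851873e-01 -5.22043608e-04]
 [ 1.05211076e-01  4.11384998e-01  9.05368993e-01]] [1.54512298 0.49066246 0.05797076]
```

View pics/side4.png

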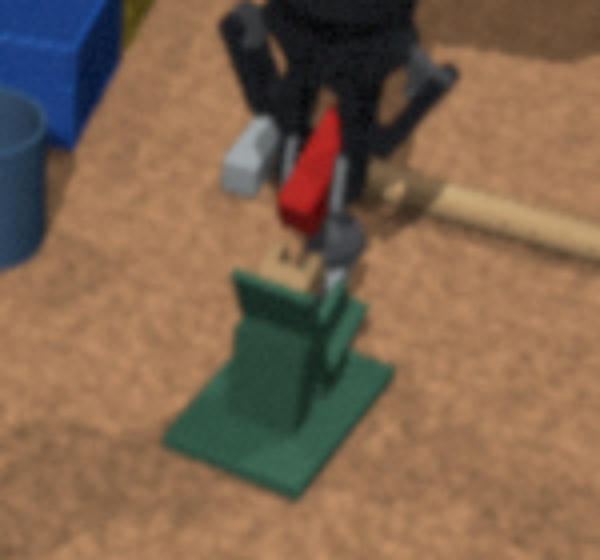

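View pics/w4.png

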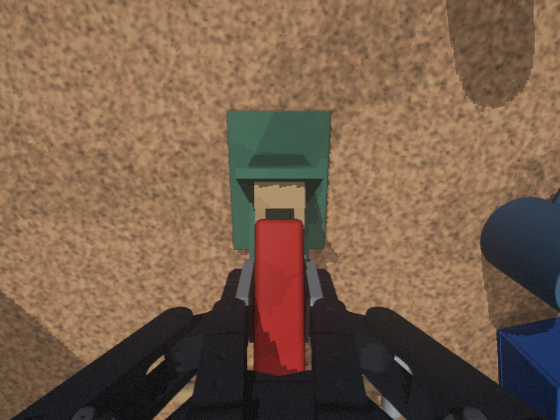

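```bash
python3 - <<'E'
from station import env
from h import *
s=env.observe();tool(s,[.5787,-.2523,.33],1.318);tool(s,[.59,.305,.33],1.555)
E
```

```text
t=4.07 pos [ 0.5787 -0.2517  0.2169] rpy [ 3.1358 -0.0063  1.3181] F [-0.1  0.5 -2.1] gap 0.251
to [0.5787, -0.2523, 0.33] cm [ 1.000e-02  8.000e-02 -1.131e+01] twist 0.0
t=4.07 pos [ 0.5787 -0.2517  0.2169] rpy [ 3.1358 -0.0063  1.3181] F [-0.1  0.5 -2.1] gap 0.251
to [0.59, 0.305, 0.33] cm [ 54.26 -12.76 -11.04] twist -0.237
```

Request:
move_arm --moves '[-1.2,0,-0.5,0,-1,-1.5,0,-3,0,-1,-1.5,0,-7,0,-1,-0.5,0,-11,0,-1,3,-0.7,-12,-0.02,-1,6.5,-1.5,-12,-0.04,-1,10,-2.4,-12,-0.06,-1,14,-3.3,-12,-0.08,-1,18,-4.2,-12,-0.1,-1,22,-5.2,-12,-0.12,-1,26,-6.1,-12,-0.14,-1,30,-7,-12,-0.16,-1]' --newtons 25

```text
time: 5.07
position: [0.5848, 0.057, 0.3389]
ee_rot: [3.134, -0.005, 1.479]
force: [0.0, -0.7, -3.4]
finger_gap: 0.25
```

```bash
python3 - <<'E'
from station import env
from h import *
s=env.observe();tool(s,[.59,.305,.33],1.555);tool(s,[.59,.305,.20],1.555)
E
```

```text
t=5.07 pos [0.5848 0.057  0.3389] rpy [ 3.1342 -0.005   1.4789] F [ 0.  -0.7 -3.4] gap 0.25
to [0.59, 0.305, 0.33] cm [24.73 -1.76  1.  ] twist -0.076
t=5.07 pos [0.5848 0.057  0.3389] rpy [ 3.1342 -0.005   1.4789] F [ 0.  -0.7 -3.4] gap 0.25
to [0.59, 0.305, 0.2] cm [24.67 -1.86 14.  ] twist -0.076
```

Request:
move_arm --moves '[4,-0.3,0.5,-0.02,-1,8,-0.6,0.8,-0.04,-1,12,-0.9,1,-0.06,-1,16,-1.2,1,-0.076,-1,20,-1.5,1,-0.076,-1,23,-1.7,1,-0.076,-1,25.2,-1.75,1,-0.076,-1,25.2,-1.75,1,-0.076,-1,25.2,-1.75,1,-0.076,-1]'

```text
time: 5.82
position: [0.5906, 0.3105, 0.33]
ee_rot: [3.134, -0.004, 1.557]
force: [-0.3, -1.0, -2.9]
finger_gap: 0.256
```

```bash
python3 - <<'E'
from station import env
from fit import *
s=env.observe();tool(s,[.59,.305,.20],1.555)
p,d=env.grab_frame("side");cv2.imwrite(f"pics/side5.png",p[...,::-1])
p,d=env.grab_frame("top");cv2.imwrite(f"pics/top5.png",p[...,::-1])
E
```

```text
t=5.82 pos [0.5906 0.3105 0.33  ] rpy [ 3.1338 -0.004   1.5572] F [-0.3 -1.  -2.9] gap 0.256
to [0.59, 0.305, 0.2] cm [-0.6  -0.15 13.  ] twist 0.002
```

View pics/side5.png

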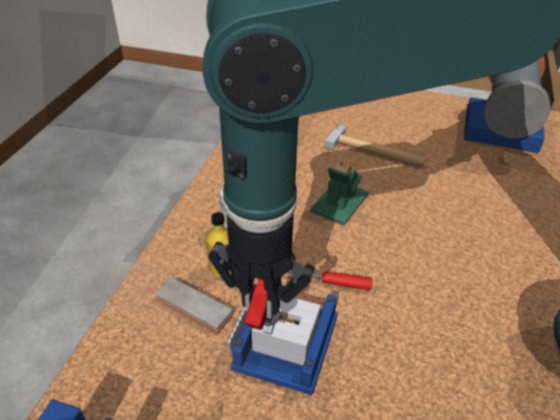

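View pics/top5.png

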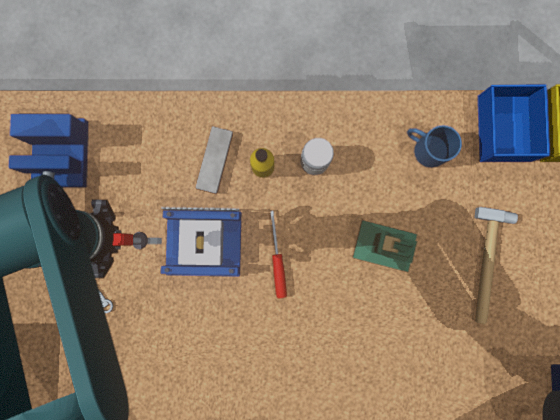

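The top view shows the key in the gripper at (125,240), its head pointing at the jig (155,240). The shoe spans columns 180 to 222. I'll lower it beside the shoe's +y face and use that face to straighten the key.

Request:
move_arm --moves '[0,-0.15,3,0,-1,0,-0.15,6,0,-1,0,-0.15,9,0,-1,0,-0.15,11,0,-1,0,-0.15,12.8,0,-1,0,-0.15,12.8,0,-1,0,-0.15,12.8,0,-1]'

```text
time: 6.5
position: [0.5898, 0.3075, 0.2014]
ee_rot: [3.136, -0.002, 1.553]
force: [0.7, 0.6, -1.8]
finger_gap: 0.256
```

Request:
move_arm --moves '[-0.3,0,0,0,-1,-0.6,0,0,0,-1,-0.9,0,0,0,-1,-1.2,0,0,0,-1,-1.5,0,0,0,-1,-1.5,0,0,0,-1]'

```text
time: 7.0
position: [0.5901, 0.2926, 0.2023]
ee_rot: [3.135, -0.004, 1.553]
force: [0.6, 3.4, -1.2]
finger_gap: 0.255
```

```bash
python3 - <<'E'
from station import env
from fit import *
s=env.observe();tool(s,[.59,.305,.20],1.555);print(s['torque'])
p,d=env.grab_frame("wrist");cv2.imwrite(f"pics/w6.png",p[...,::-1])
E
```

```text
t=7.00 pos [0.5901 0.2926 0.2023] rpy [ 3.1346 -0.0038  1.5527] F [ 0.6  3.4 -1.2] gap 0.255
to [0.59, 0.305, 0.2] cm [ 1.24 -0.04  0.24] twist -0.002
[ 0.58352604 -0.16715772  0.02236227]
```

View pics/w6.png

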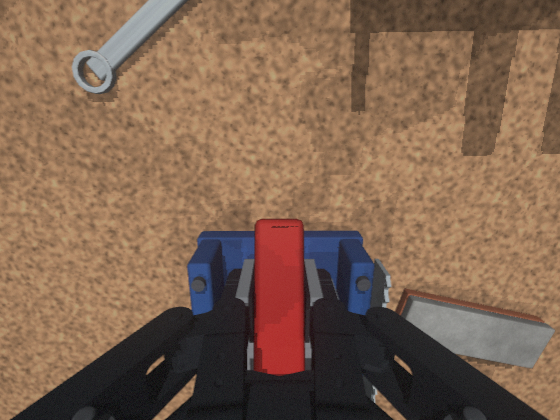

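Request:
move_arm --moves '[-0.4,0,-0.2,0,-1,-0.8,0,-0.5,0,-1,-1.2,0,-0.75,0,-1,-1.67,0,-1.0,0,-1,-2.1,0,-1.2,0,-1,-2.5,0,-1.4,0,-1,-2.5,0,-1.4,0,-1]'

```text
time: 7.63
position: [0.5895, 0.2667, 0.2164]
ee_rot: [3.135, -0.003, 1.552]
force: [-1.2, 0.8, -3.5]
finger_gap: 0.253
```

```bash
cat > tilt.py <<'E'
from station import env
from fit import *
import sys
s=env.observe();tool(s,[.59,.184,.30],-.016);print(s['torque'])
c=env.camera_info("wrist");p,d=env.grab_frame("wrist");cv2.imwrite(f"pics/{sys.argv[1]}.png",p[...,::-1])
P=redpts("w",c,np.ascontiguousarray(p[...,::-1]),d,(200,180,360,420))
P=P[np.linalg.norm(P-np.median(P,0),axis=1)<.05]
u,S,vt=np.linalg.svd(P-P.mean(0));n=vt[2]*np.sign(vt[2][2]);a=vt[0]
print("n",len(P),"top mean",P.mean(0).round(4),"normal",n.round(3),"axis",a.round(3),"elev deg",np.degrees(np.arcsin(a[2])).round(1),"sv",S.round(3))
E
python3 tilt.py w7
```

```text
t=7.63 pos [0.5895 0.2667 0.2164] rpy [ 3.1350e+00 -3.0000e-03  1.5522e+00] F [-1.2  0.8 -3.5] gap 0.253
to [0.59, 0.184, 0.3] cm [-8.24  0.26 -8.38] twist 1.568
[ 0.22837183 -0.01610332  0.02939244]
n 7287 top mean [0.5892 0.2743 0.1737] normal [0.   0.2  0.98] axis [ 0.017  0.98  -0.2  ] elev deg -11.5 sv [1.694 0.49  0.173]
```

View pics/w7.png

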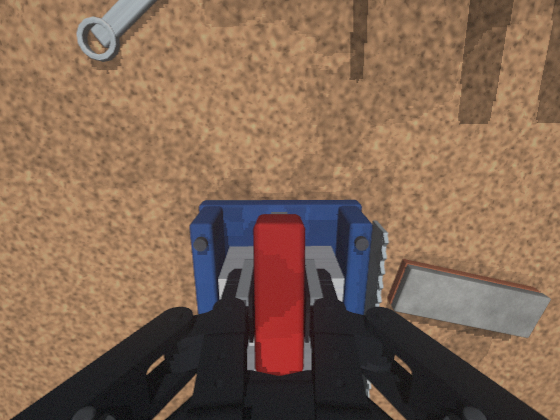

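Request:
move_arm --moves '[-0.4,0,-0.15,0,-1,-0.8,0,-0.3,0,-1,-1.2,0,-0.45,0,-1,-1.6,0,-0.57,0,-1,-2.0,0,-0.66,0,-1,-2.2,0,-0.68,0,-1,-2.2,0,-0.68,0,-1]'

```text
time: 8.27
position: [0.589, 0.2444, 0.2233]
ee_rot: [3.135, -0.003, 1.552]
force: [-0.8, 2.2, -2.2]
finger_gap: 0.254
```

```bash
python3 tilt.py w8
```

```text
t=8.27 pos [0.589  0.2444 0.2233] rpy [ 3.1350e+00 -2.9000e-03  1.5518e+00] F [-0.8  2.2 -2.2] gap 0.254
to [0.59, 0.184, 0.3] cm [-6.02  0.27 -7.69] twist 1.568
[0.35525457 0.1113609  0.00116237]
n 7123 top mean [0.5888 0.2548 0.1805] normal [0.007 0.058 0.998] axis [ 0.018  0.998 -0.058] elev deg -3.3 sv [1.749 0.482 0.312]
```

Request:
move_arm --moves '[-0.25,0,-0.05,0,-1,-0.5,0,-0.08,0,-1,-0.65,0,-0.1,0,-1,-0.65,0,-0.1,0,-1,0.3,0,-0.1,0,-1,0.8,0,-3,0,-1,0.8,0,-6,0,-1,0.8,0,-8,0,-1,0.8,0,-8,0,-1]'

```text
time: 9.07
position: [0.591, 0.2534, 0.3084]
ee_rot: [3.126, -0.004, 1.553]
force: [1.1, 0.3, -1.9]
finger_gap: 0.253
```

```bash
cat >> tilt.py <<'E'
for i in range(6):
    q=np.abs((P-P.mean(0))@n); Q=P[q<.0025] if i else P[P[:,2]>np.percentile(P[:,2],30)]
    u,S,vt=np.linalg.svd(Q-Q.mean(0));n=vt[2]*np.sign(vt[2][2]);P=Q if i else Q
print("refined n",len(P),n.round(4),"tilt deg x,y",np.degrees(n[:2]).round(2),"axis",vt[0].round(3),P.mean(0).round(4))
E
python3 tilt.py w9; python3 - <<'E'
from station import env
import cv2
p,d=env.grab_frame("side");cv2.imwrite("pics/side9.png",p[...,::-1])
E
```

```text
t=9.07 pos [0.591  0.2534 0.3084] rpy [ 3.1263 -0.0044  1.5526] F [ 1.1  0.3 -1.9] gap 0.253
to [0.59, 0.184, 0.3] cm [-6.94  0.01  0.81] twist 1.569
[-0.00559654 -0.03020667 -0.01576844]
n 7081 top mean [0.5912 0.2648 0.2659] normal [-0.014  0.012  1.   ] axis [ 0.022  1.    -0.012] elev deg -0.7 sv [1.752 0.484 0.345]
refined n 4864 [-0.014  -0.0735  0.9972] tilt deg x,y [-0.8  -4.21] axis [0.008 0.997 0.074] [0.5913 0.2681 0.2678]
```

View pics/side9.png

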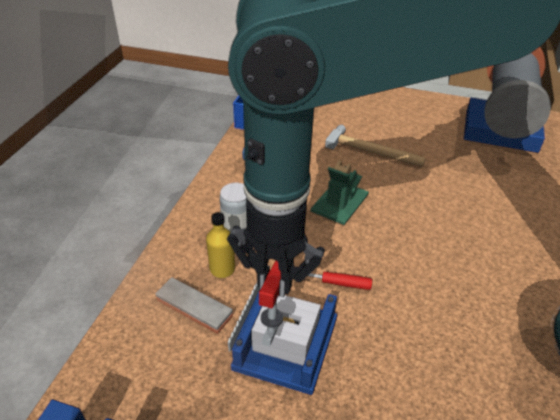

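View pics/w9.png

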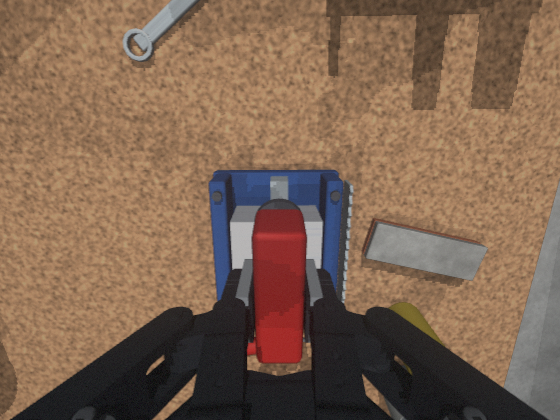

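```bash
cat > tilt2.py <<'E'
from station import env
from fit import *
import sys
from scipy.spatial import cKDTree
# fit whole key model rotation about tool y through depth points from wrist camera: points in tool frame near the key
s=env.observe();tool(s,[.59,.184,.30],-.016)
c=env.camera_info("wrist");p,d=env.grab_frame("wrist");cv2.imwrite(f"pics/{sys.argv[1]}.png",p[...,::-1])
y,x=np.nonzero(d>0);P=world(c,np.c_[x,y],d[y,x]);Rm=R(s['ee_rot']);L=(P-s['position'])@Rm-[0,0,.054]
col=p[y,x].astype(int)
red=(col[:,0]>100)&(col[:,0]>2.2*col[:,1])
b=(abs(L[:,1])<.03)&(abs(L[:,0])<.06)&(L[:,2]<.13)&(L[:,2]>-.04)
H=L[b&red&(abs(L[:,1])<.009)]
# profile along tool x
for lo in np.arange(-.04,.045,.005):
    q=H[(H[:,0]>=lo)&(H[:,0]<lo+.005)]
    if len(q)>5: print(round(lo+.0025,4),len(q),"zmed",np.median(q[:,2]).round(4))
G=L[b&~red&(abs(L[:,1])<.02)&(L[:,2]>.05)]
for lo in np.arange(.05,.13,.008):
    q=G[(G[:,2]>=lo)&(G[:,2]<lo+.008)]
    if len(q)>3: print("z",round(lo+.004,3),len(q),"x med,max",np.median(q[:,0]).round(4),np.percentile(q[:,0],95).round(4),"y",np.median(q[:,1]).round(4))
E
python3 tilt2.py w10
```

```text
t=9.17 pos [0.5889 0.2525 0.3037] rpy [ 3.1333e+00 -2.4000e-03  1.5524e+00] F [-0.9  1.2 -2.2] gap 0.255
to [0.59, 0.184, 0.3] cm [-6.85  0.24  0.35] twist 1.568
-0.0325 51 zmed -0.0092
-0.0275 296 zmed -0.0099
-0.0225 305 zmed -0.0104
-0.0175 328 zmed -0.0108
-0.0125 351 zmed -0.0112
-0.0075 358 zmed -0.0116
-0.0025 388 zmed -0.0119
0.0025 385 zmed -0.0123
0.0075 407 zmed -0.0128
0.0125 420 zmed -0.0132
0.0175 457 zmed -0.0136
0.0225 466 zmed -0.014
0.0275 500 zmed -0.0145
0.0325 539 zmed -0.0148
0.0375 1224 zmed -0.0065
z 0.07 336 x med,max 0.0227 0.0258 y -0.0012
z 0.078 11 x med,max 0.0216 0.0248 y 0.0069
z 0.094 330 x med,max 0.0268 0.033 y -0.0004
z 0.102 60 x med,max 0.0335 0.034 y -0.0008
z 0.11 24 x med,max 0.034 0.0342 y -0.0016
```

Request:
move_arm --moves '[-0.5,0.7,0,0.125,-1,-1,1.4,0,0.25,-1,-1.5,2.1,0,0.375,-1,-2,2.8,0,0.5,-1,-2.7,3.5,0,0.625,-1,-3.4,-0.5,0,0.75,-1,-4,-3,0,0.875,-1,-5,-5,0,1,-1,-6,-7,0,1.12,-1,-6.8,-8,0,1.24,-1,-6.9,-8.5,0,1.36,-1,-6.9,-8.8,0,1.48,-1]'

```text
time: 10.22
position: [0.4963, 0.1839, 0.2995]
ee_rot: [3.142, -0.001, 0.066]
force: [0.8, 0.2, -1.6]
finger_gap: 0.254
```

```bash
python3 - <<'E'
from station import env
from h import *
s=env.observe();tool(s,[.50,.184,.305],-.016)
E
```

```text
t=10.22 pos [0.4963 0.1839 0.2995] rpy [ 3.1415e+00 -8.0000e-04  6.5800e-02] F [ 0.8  0.2 -1.6] gap 0.254
to [0.5, 0.184, 0.305] cm [ 0.37  0.02 -0.55] twist 0.082
```

Request:
move_arm --moves '[0.4,0,-0.5,0.082,-1,0.4,0,-0.5,0.082,-1,0.4,0,-0.5,0.082,-1,0.4,0,-0.5,0.082,-1]'

```text
time: 10.55
position: [0.4999, 0.1841, 0.3034]
ee_rot: [3.141, 0.001, -0.014]
force: [-0.8, -0.2, -2.5]
finger_gap: 0.255
```

```bash
python3 tilt2.py w11; python3 - <<'E'
import pickle
from station import env
s=env.observe();c=env.camera_info("wrist");pickle.dump((s,c),open("w11.pkl","wb"))
E
```

```text
t=10.55 pos [0.4999 0.1841 0.3034] rpy [ 3.1411e+00  1.1000e-03 -1.3600e-02] F [-0.8 -0.2 -2.5] gap 0.255
to [0.59, 0.184, 0.3] cm [ 9.01 -0.11  0.34] twist 0.002
-0.0325 114 zmed -0.0084
-0.0275 290 zmed -0.009
-0.0225 306 zmed -0.0095
-0.0175 333 zmed -0.01
-0.0125 343 zmed -0.0106
-0.0075 298 zmed -0.0111
-0.0025 118 zmed -0.0116
0.0025 102 zmed -0.0121
0.0075 144 zmed -0.0126
0.0125 232 zmed -0.0132
0.0175 408 zmed -0.0137
0.0225 468 zmed -0.0142
0.0275 513 zmed -0.0147
0.0325 587 zmed -0.0149
0.0375 94 zmed -0.014
z 0.07 400 x med,max 0.0227 0.0262 y -0.0001
z 0.078 7 x med,max 0.0237 0.0254 y 0.0059
z 0.094 345 x med,max 0.0278 0.034 y -0.0001
z 0.102 55 x med,max 0.0347 0.0351 y -0.0008
z 0.11 18 x med,max 0.0352 0.0354 y -0.0004
```

View pics/w11.png

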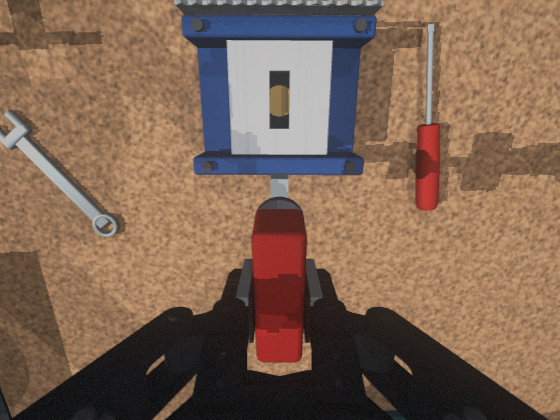

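```bash
python3 - <<'E'
import pickle
from h import *
s,c=pickle.load(open("w11.pkl","rb"));p=cv2.imread("pics/w11.png")
g=cv2.cvtColor(p,cv2.COLOR_BGR2GRAY);H,S,V=cv2.split(cv2.cvtColor(p,cv2.COLOR_BGR2HSV))
m=((V<130)|(S>80)).astype(np.uint8)
l=cv2.connectedComponentsWithStats(m);i=l[1][100,279];print(l[2][i])
y,x=np.nonzero(l[1]==i)
def onz(x,y,z):
    e=np.array(c['eye']);Q=world(c,np.c_[x,y],np.ones(len(x)));return e+(Q-e)*((z-e[2])/(Q[:,2]-e[2]))[:,None]
Q=onz(x,y,.081);r=cv2.minAreaRect(Q[:,:2].astype(np.float32));print("slot",Q.mean(0),r)
w=((V>150)&(S<60)).astype(np.uint8);l=cv2.connectedComponentsWithStats(w);i=l[1][60,250];y,x=np.nonzero(l[1]==i);print(l[2][i]);Q=onz(x,y,.081);print("shoe",cv2.minAreaRect(Q[:,:2].astype(np.float32)))
print(c['eye'],s['position'])
# predicted handle centre check from camera vs tool
E
```

```text
[ 269   71   21   58 1122]
slot [0.59066361 0.18274016 0.081     ] ((0.589911699295044, 0.18272031843662262), (0.017638497054576874, 0.04794754460453987), 89.2134017944336)
[  227    40   105   115 10289]
shoe ((0.5900694727897644, 0.18269667029380798), (0.08991748839616776, 0.09566232562065125), 89.17437744140625)
[0.57989409 0.18377388 0.37380724] [0.49999114 0.18415756 0.30363974]
```

```bash
python3 - <<'E'
from station import env
from h import *
s=env.observe();tool(s,[.5775,.1827,.262],-.014)
E
```

```text
t=10.60 pos [0.5    0.1842 0.3036] rpy [ 3.1412e+00  7.0000e-04 -1.4000e-02] F [ 1.3  0.3 -2.9] gap 0.252
to [0.5775, 0.1827, 0.262] cm [7.76 0.04 4.16] twist -0.0
```

Request:
move_arm --moves '[2,0,0,0,-1,4,0,0,0,-1,6,0,0,0,-1,7.76,0.04,1,0,-1,7.76,0.04,3,0,-1,7.76,0.04,4.2,0,-1,7.76,0.04,4.2,0,-1,7.76,0.04,4.2,0,-1]'

```text
time: 11.27
position: [0.5768, 0.1825, 0.2605]
ee_rot: [3.141, 0.003, -0.013]
force: [-0.8, -0.6, -2.7]
finger_gap: 0.252
```

```bash
python3 - <<'E'
from station import env
from h import *
s=env.observe();tool(s,[.5775,.1827,.262],-.014)
p,d=env.grab_frame("wrist");cv2.imwrite("pics/w12.png",p[...,::-1])
p,d=env.grab_frame("side");cv2.imwrite("pics/side12.png",cv2.resize(p[230:400,210:360,::-1],None,fx=3.5,fy=3.5))
E
```

```text
t=11.27 pos [0.5768 0.1825 0.2605] rpy [ 3.1406  0.0035 -0.0131] F [-0.8 -0.6 -2.7] gap 0.252
to [0.5775, 0.1827, 0.262] cm [ 0.07 -0.02 -0.15] twist 0.001
```

View pics/w12.png

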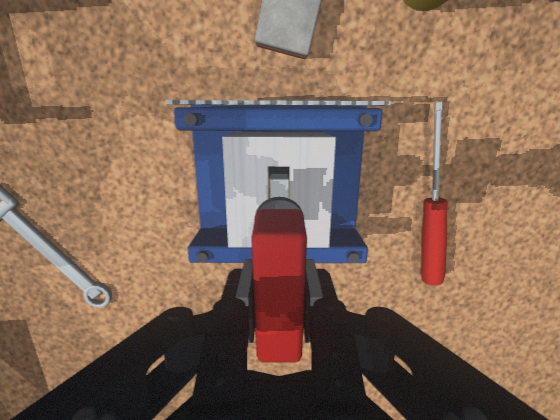

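View pics/side12.png

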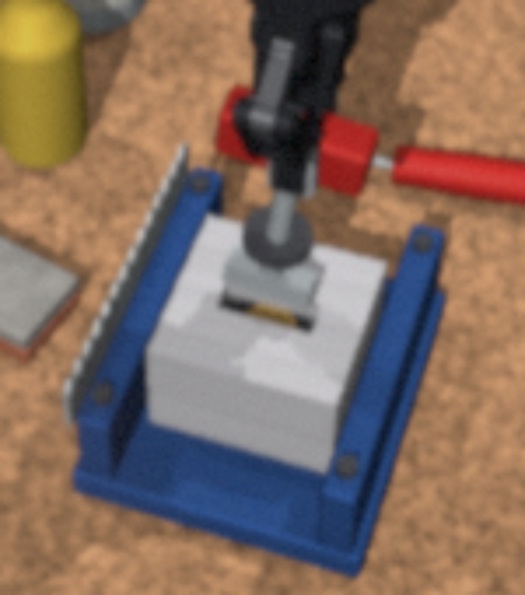

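The head hangs aligned above the slot, at (280,175) in the wrist view and (268,295) in the side crop. Lowering gently.

Request:
move_arm --moves '[0.05,0,0.5,0,-1,0.05,0,1,0,-1,0.05,0,1.4,0,-1,0.05,0,1.8,0,-1,0.05,0,2.2,0,-1,0.05,0,2.5,0,-1,0.05,0,2.5,0,-1]'

```text
time: 11.95
position: [0.5779, 0.1827, 0.2363]
ee_rot: [3.141, 0.001, -0.013]
force: [-0.8, -1.0, -2.6]
finger_gap: 0.251
```

```bash
python3 tilt2.py w13|grep -v z; python3 - <<'E'
from station import env
import cv2
p,d=env.grab_frame("side");cv2.imwrite("pics/side13.png",cv2.resize(p[230:400,210:360,::-1],None,fx=3.5,fy=3.5))
E
```

```text
t=11.95 pos [0.5779 0.1827 0.2363] rpy [ 3.1411e+00  1.3000e-03 -1.3400e-02] F [-0.8 -1.  -2.6] gap 0.251
to [0.59, 0.184, 0.3] cm [ 1.2  -0.15 -6.37] twist 0.003
```

View pics/side13.png

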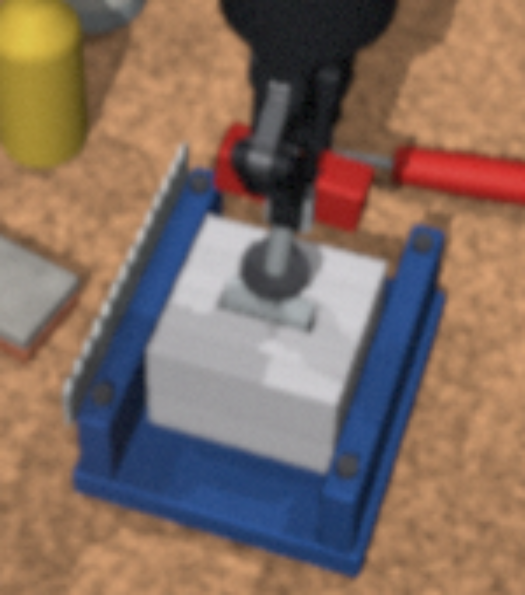

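Request:
move_arm --moves '[0.3,0,0,0,-1,0.6,0,0,0,-1,0.9,0,0,0,-1,1.2,0,0,0,-1,1.35,0,0,0,-1,1.35,0,0,0,-1]'

```text
time: 12.55
position: [0.5921, 0.1826, 0.237]
ee_rot: [3.141, 0.0, -0.013]
force: [-1.3, 0.4, -1.2]
finger_gap: 0.256
```

```bash
python3 tilt2.py w14
```

```text
t=12.55 pos [0.5921 0.1826 0.237 ] rpy [ 3.1413e+00  3.0000e-04 -1.3500e-02] F [-1.3  0.4 -1.2] gap 0.256
to [0.59, 0.184, 0.3] cm [-0.21 -0.14 -6.3 ] twist 0.003
-0.0325 108 zmed -0.0116
-0.0275 329 zmed -0.0118
-0.0225 368 zmed -0.0119
-0.0175 369 zmed -0.0118
-0.0125 381 zmed -0.0117
-0.0075 332 zmed -0.0117
-0.0025 328 zmed -0.0117
0.0025 406 zmed -0.0116
0.0075 436 zmed -0.0115
0.0125 451 zmed -0.0115
0.0175 458 zmed -0.0114
0.0225 489 zmed -0.0114
0.0275 507 zmed -0.0113
0.0325 554 zmed -0.0112
0.0375 158 zmed -0.0101
z 0.078 12 x med,max 0.0173 0.0175 y -0.0005
z 0.094 63 x med,max 0.0164 0.0213 y -0.0008
z 0.102 2486 x med,max 0.0284 0.0443 y -0.0
z 0.11 740 x med,max 0.0548 0.0593 y -0.0
z 0.118 173 x med,max 0.0459 0.055 y 0.0007
z 0.126 78 x med,max 0.0458 0.0459 y -0.0016
```

Request:
move_arm --moves '[-0.2,0,0,0,-1,-0.2,0,0,0,-1,-0.2,0,0.5,0,-1,-0.2,0,1,0,-1,-0.2,0,1.5,0,-1,-0.2,0,2,0,-1,-0.2,0,2.4,0,-1,-0.2,0,2.7,0,-1,-0.2,0,2.8,0,-1,-0.2,0,2.8,0,-1]' --newtons 90

```text
time: 13.43
position: [0.5911, 0.1828, 0.2106]
ee_rot: [-3.141, -0.003, -0.013]
force: [-1.7, -1.1, 12.7]
finger_gap: 0.242
```

```bash
python3 tilt2.py w15 | grep -v "^z"; python3 - <<'E'
from station import env
import cv2
p,d=env.grab_frame("side");cv2.imwrite("pics/side15.png",cv2.resize(p[230:400,210:360,::-1],None,fx=3.5,fy=3.5))
E
```

```text
t=13.43 pos [0.5911 0.1828 0.2106] rpy [-3.1413e+00 -3.0000e-03 -1.3400e-02] F [-1.7 -1.1 12.7] gap 0.242
to [0.59, 0.184, 0.3] cm [-0.09 -0.13 -8.94] twist 0.003
-0.0325 111 zmed -0.0114
-0.0275 350 zmed -0.0116
-0.0225 364 zmed -0.0116
-0.0175 359 zmed -0.0116
-0.0125 382 zmed -0.0116
-0.0075 319 zmed -0.0115
-0.0025 345 zmed -0.0115
0.0025 408 zmed -0.0115
0.0075 440 zmed -0.0114
0.0125 456 zmed -0.0113
0.0175 457 zmed -0.0114
0.0225 485 zmed -0.0113
0.0275 513 zmed -0.0113
0.0325 543 zmed -0.0111
0.0375 150 zmed -0.0101
```

View pics/side15.png

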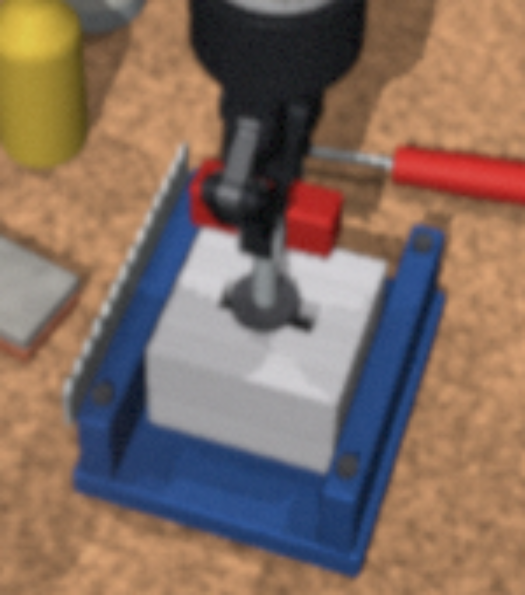

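Request:
move_arm --moves '[-0.1,0,0.15,0,-1,-0.1,0,0.2,0,-1,-0.1,0,0.2,-0.1,-1,-0.1,0,0.2,-0.2,-1,-0.1,0,0.2,-0.32,-1,-0.1,0,0.2,-0.44,-1,-0.1,0,0.2,-0.56,-1,-0.1,0,0.2,-0.68,-1,-0.1,0,0.2,-0.8,-1,-0.1,0,0.2,-0.8,-1]'

```text
time: 14.37
position: [0.5923, 0.1834, 0.2106]
ee_rot: [3.137, -0.007, 0.793]
force: [0.6, -0.4, 11.6]
finger_gap: 0.24
```

```bash
python3 tilt2.py w16 | grep -v "^z"
```

```text
t=14.37 pos [0.5923 0.1834 0.2106] rpy [ 3.1366 -0.0073  0.793 ] F [ 0.6 -0.4 11.6] gap 0.24
to [0.59, 0.184, 0.3] cm [-0.05 -0.16 -8.94] twist 0.809
-0.0325 64 zmed -0.0115
-0.0275 336 zmed -0.0118
-0.0225 354 zmed -0.0118
-0.0175 361 zmed -0.0117
-0.0125 377 zmed -0.0117
-0.0075 390 zmed -0.0117
-0.0025 407 zmed -0.0116
0.0025 417 zmed -0.0115
0.0075 433 zmed -0.0116
0.0125 449 zmed -0.0115
0.0175 463 zmed -0.0116
0.0225 488 zmed -0.0115
0.0275 501 zmed -0.0115
0.0325 533 zmed -0.0113
0.0375 486 zmed -0.009
```

View pics/w16.png

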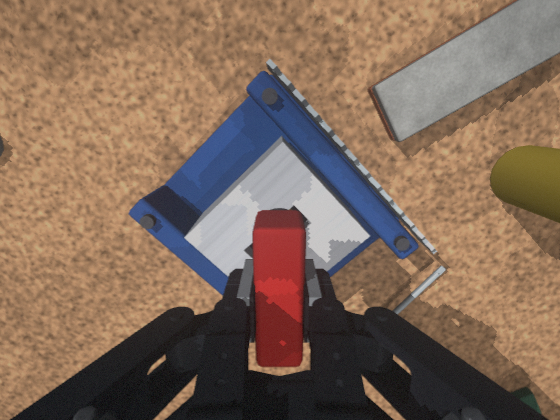

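Request:
move_arm --moves '[-0.1,-0.1,0.2,-0.12,-1,-0.15,-0.1,0.2,-0.24,-1,-0.15,-0.1,0.2,-0.36,-1,-0.15,-0.1,0.2,-0.48,-1,-0.15,-0.1,0.2,-0.6,-1,-0.15,-0.1,0.2,-0.7,-1,-0.15,-0.1,0.2,-0.764,-1,-0.15,-0.1,0.2,-0.764,-1,-0.15,-0.1,0.2,-0.764,-1]'

```text
time: 15.17
position: [0.5931, 0.1836, 0.2107]
ee_rot: [3.127, -0.003, 1.552]
force: [1.3, 0.8, 11.9]
finger_gap: 0.24
```

```bash
python3 tilt2.py w17 | head -2;python3 tilt.py w17b|tail -2
```

```text
t=15.17 pos [0.5931 0.1836 0.2107] rpy [ 3.1265 -0.0034  1.5524] F [ 1.3  0.8 11.9] gap 0.24
to [0.59, 0.184, 0.3] cm [ 0.07 -0.17 -8.93] twist 1.568
n 6336 top mean [0.5932 0.1904 0.1684] normal [-0.011  0.009  1.   ] axis [-0.018 -1.     0.009] elev deg 0.5 sv [1.559 0.447 0.052]
refined n 4435 [-0.0052  0.0018  1.    ] tilt deg x,y [-0.3  0.1] axis [-0.018 -1.     0.002] [0.5934 0.1877 0.1687]
```

View pics/w17.png

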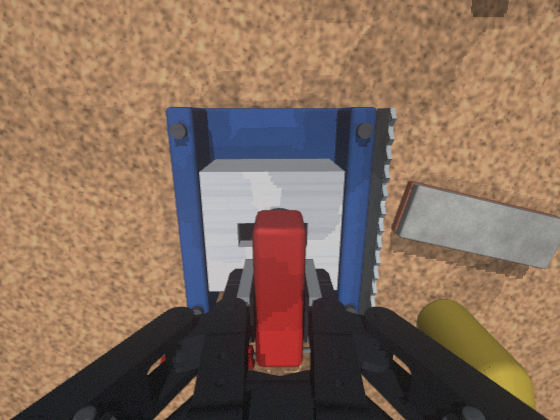

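Request:
move_arm --moves '[0,-0.1,-0.1,0,-1,0,-0.2,-0.3,0,-1,0,-0.2,-0.5,0,-1,0,-0.2,-0.7,0,-1,0,-0.2,-0.9,0,-1,0,-0.2,-0.95,0,-1,0,-0.2,-0.95,0,-1,0,-0.2,-0.95,0,-1]' --newtons 40

```text
time: 15.93
position: [0.5919, 0.1836, 0.2155]
ee_rot: [3.127, -0.003, 1.552]
force: [12.2, 2.6, -31.8]
finger_gap: 0.243
```

```bash
python3 tilt2.py w18 | head -2;python3 tilt.py w18b|tail -2
```

```text
t=15.93 pos [0.5919 0.1836 0.2155] rpy [ 3.1265 -0.0035  1.5519] F [ 12.2   2.6 -31.8] gap 0.243
to [0.59, 0.184, 0.3] cm [ 0.07 -0.06 -8.45] twist 1.568
n 6344 top mean [0.5919 0.1902 0.173 ] normal [-0.023  0.009  1.   ] axis [-0.02  -1.     0.008] elev deg 0.5 sv [1.556 0.451 0.051]
refined n 4441 [-0.0106  0.0022  0.9999] tilt deg x,y [-0.61  0.12] axis [-0.022 -1.     0.002] [0.5924 0.1878 0.1733]
```

The key stopped after 4.8 mm with 32 N, so the head is catching a rib. It sits about 2 to 3 mm off in x. I'll press down again, centre it and retry.

Request:
move_arm --moves '[0,0,0.2,0,-1,0,0,0.4,0,-1,0,0,0.45,0,-1,0,-0.1,0.45,0,-1,0,-0.25,0.45,0,-1,0,-0.25,0.45,0,-1,0,-0.25,0.45,0,-1]' --newtons 70

```text
time: 16.62
position: [0.5915, 0.1838, 0.2128]
ee_rot: [3.121, -0.004, 1.552]
force: [2.7, 0.1, 6.6]
finger_gap: 0.241
```

```bash
python3 tilt2.py w19 | head -2;python3 tilt.py w19b|tail -2
```

```text
t=16.62 pos [0.5915 0.1838 0.2128] rpy [ 3.121 -0.004  1.552] F [2.7 0.1 6.6] gap 0.241
to [0.59, 0.184, 0.3] cm [ 0.06  0.03 -8.72] twist 1.568
n 6344 top mean [0.5918 0.1905 0.1704] normal [-0.022  0.011  1.   ] axis [-0.017 -1.     0.011] elev deg 0.6 sv [1.552 0.449 0.052]
refined n 4441 [-0.0117  0.0035  0.9999] tilt deg x,y [-0.67  0.2 ] axis [-0.022 -1.     0.003] [0.5923 0.1875 0.1708]
```

Request:
move_arm --moves '[0,-0.15,0,0,-1,0,-0.3,0,0,-1,0,-0.4,0,0,-1,0,-0.4,0,0,-1,0,-0.4,0,0,-1]'

```text
time: 17.13
position: [0.5899, 0.1838, 0.2145]
ee_rot: [3.115, -0.004, 1.552]
force: [4.7, -1.0, 6.6]
finger_gap: 0.246
```

```bash
python3 tilt2.py w20 | head -2;python3 tilt.py w20b|tail -2
```

```text
t=17.13 pos [0.5899 0.1838 0.2145] rpy [ 3.1149 -0.0044  1.5521] F [ 4.7 -1.   6.6] gap 0.246
to [0.59, 0.184, 0.3] cm [ 0.06  0.24 -8.55] twist 1.568
n 6330 top mean [0.5905 0.1906 0.1721] normal [-0.026  0.011  1.   ] axis [ 0.018  1.    -0.011] elev deg -0.6 sv [1.555 0.447 0.05 ]
refined n 4431 [-0.0123  0.0032  0.9999] tilt deg x,y [-0.71  0.19] axis [-0.029 -1.     0.003] [0.5911 0.1876 0.1724]
```

Request:
move_arm --moves '[0,0,0.3,0,-1,0,0,0.35,0,-1,0,-0.15,0.35,0,-1,0,-0.3,0.35,0,-1,0,-0.4,0.35,0,-1,0,-0.4,0.35,0,-1,0,-0.4,0.35,0,-1]'

```text
time: 17.82
position: [0.5885, 0.1838, 0.2127]
ee_rot: [3.109, -0.005, 1.552]
force: [4.7, -1.9, 7.0]
finger_gap: 0.243
```

```bash
python3 tilt2.py w21 | head -2;python3 tilt.py w21b|tail -2
```

```text
t=17.82 pos [0.5885 0.1838 0.2127] rpy [ 3.1085 -0.0048  1.5523] F [ 4.7 -1.9  7. ] gap 0.243
to [0.59, 0.184, 0.3] cm [ 0.06  0.44 -8.72] twist 1.568
n 6339 top mean [0.5893 0.1906 0.1703] normal [-0.03   0.011  0.999] axis [ 0.019  1.    -0.011] elev deg -0.6 sv [1.554 0.448 0.05 ]
refined n 4437 [-0.0147  0.0035  0.9999] tilt deg x,y [-0.84  0.2 ] axis [-0.025 -1.     0.003] [0.5901 0.1876 0.1707]
```

View pics/w21.png

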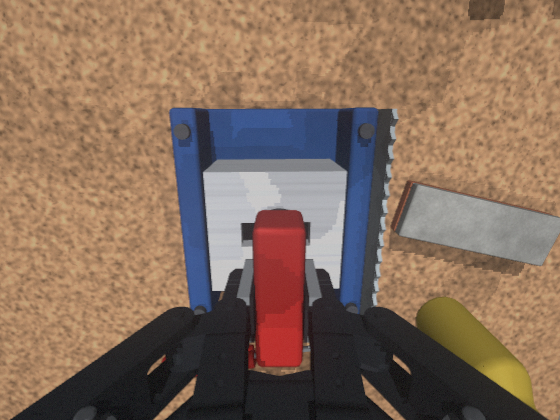

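Request:
move_arm --moves '[0,0,-0.15,0,-1,0,0,-0.3,0,-1,0,0,-0.45,0,-1,0,0,-0.6,0,-1,0,0,-0.6,0,-1]'

```text
time: 18.33
position: [0.5886, 0.1838, 0.2193]
ee_rot: [3.108, -0.005, 1.552]
force: [1.1, -0.4, 6.1]
finger_gap: 0.24
```

```bash
python3 tilt2.py w22 | head -2;python3 tilt.py w22b|tail -2
```

```text
t=18.33 pos [0.5886 0.1838 0.2193] rpy [ 3.1076 -0.0048  1.5523] F [ 1.1 -0.4  6.1] gap 0.24
to [0.59, 0.184, 0.3] cm [ 0.07  0.42 -8.06] twist 1.568
n 6351 top mean [0.5894 0.1905 0.1768] normal [-0.032  0.011  0.999] axis [-0.018 -1.     0.01 ] elev deg 0.6 sv [1.555 0.451 0.051]
refined n 4445 [-0.0161  0.0035  0.9999] tilt deg x,y [-0.92  0.2 ] axis [-0.024 -1.     0.003] [0.5902 0.1876 0.1772]
```

The key is now 8.7 mm above the stop and still spring-loaded, so the head is in the notch. I'll rise the last bit and release.

Request:
move_arm --moves '[0,0,-0.1,0,-1,0,0,-0.1,0,-1,0,0,-0.1,0,-0.45,0,0,-0.1,0,-0.3,0,0,-0.1,0,0,0,0,-0.1,0,0.3,0,0,-0.1,0,0.3,0,0,-0.1,0,0.3]' --newtons 20

```text
time: 19.1
position: [0.5882, 0.1838, 0.2199]
ee_rot: [3.108, -0.005, 1.552]
force: [1.2, 0.8, 0.0]
finger_gap: 0.647
```

```bash
python3 tilt2.py w23 | head -2;python3 tilt.py w23b|tail -2
```

```text
t=19.10 pos [0.5882 0.1838 0.2199] rpy [ 3.1085 -0.0047  1.5524] F [1.2 0.8 0. ] gap 0.647
to [0.59, 0.184, 0.3] cm [ 0.07  0.44 -8.  ] twist 1.568
n 6431 top mean [0.5922 0.1902 0.1783] normal [-0.008  0.007  1.   ] axis [-0.022 -1.     0.007] elev deg 0.4 sv [1.567 0.456 0.056]
refined n 4501 [-3.9e-03  1.0e-04  1.0e+00] tilt deg x,y [-0.22  0.  ] axis [0.022 1.    0.   ] [0.5925 0.1884 0.1786]
```

View pics/w23.png

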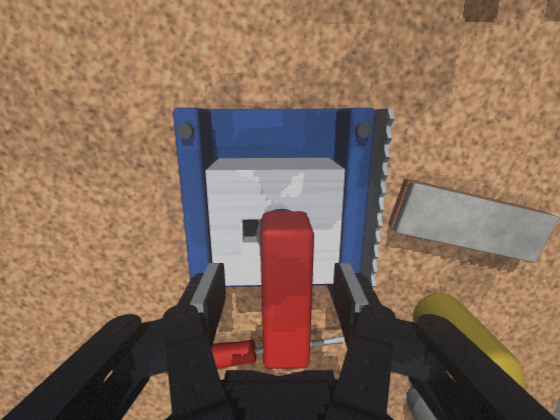

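Request:
move_arm --moves '[0,0.3,0,0,0.6,0,0.3,-0.5,0,0.6,0,0.3,-2,0,0.6,0,0.3,-4,0,0.6,0,0.3,-7,0,0.6,0,0.3,-10,0,0.6,0,0.3,-13,0,0.6,6,0.3,-14,0,0.6,10,0.3,-14,0,0.6,10,0.3,-14,0,0.6]'

```text
time: 20.03
position: [0.589, 0.287, 0.363]
ee_rot: [3.105, -0.009, 1.553]
force: [0.4, -0.5, -0.2]
finger_gap: 0.798
```

```bash
python3 - <<'E'
from station import env
from fit import *
s=env.observe();tool(s,[.59,.184,.3])
A=[]
for n in["side","top"]:
    p,d=env.grab_frame(n);b=np.ascontiguousarray(p[...,::-1]);cv2.imwrite(f"pics/{n}30.png",b);c=env.camera_info(n)
    H,S,V=cv2.split(cv2.cvtColor(b,cv2.COLOR_BGR2HSV));m=(((H<8)|(H>172))&(S>150)&(V>60))
    y,x=np.nonzero(m&(d>0));P=world(c,np.c_[x,y],d[y,x]);k=np.linalg.norm(P-[.59,.184,.17],axis=1)<.06
    P=P[k];print(n,len(P),np.percentile(P,[2,50,98],axis=0).round(4).tolist())
    if len(P)>30:
        r=fit(P,np.array([.59,.184,.164,np.radians(-91),0.]));print(r.x[:3].round(4),np.degrees(r.x[3:]).round(1))
E
```

```text
t=20.03 pos [0.589 0.287 0.363] rpy [ 3.1045 -0.0087  1.5531] F [ 0.4 -0.5 -0.2] gap 0.798
to [0.59, 0.184, 0.3] cm [-10.35   0.05   6.21] twist 0
side 460 [[0.5817, 0.1578, 0.1569], [0.593, 0.2064, 0.1784], [0.6021, 0.2226, 0.1813]]
[0.5922 0.1863 0.1652] [-91.9   0.1]
top 346 [[0.5837, 0.1529, 0.1748], [0.5918, 0.1855, 0.1787], [0.6017, 0.2188, 0.183]]
[0.5904 0.184  0.1649] [-90.   -0.9]
```

View pics/side30.png

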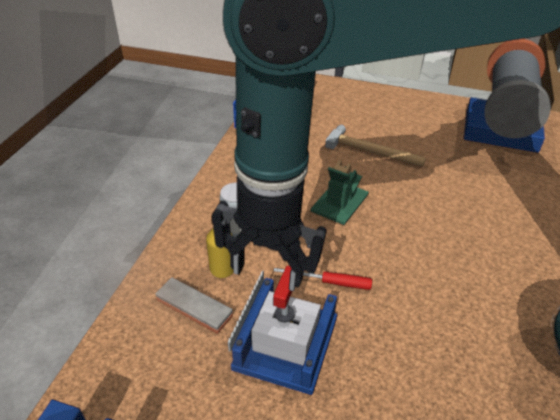

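View pics/top30.png

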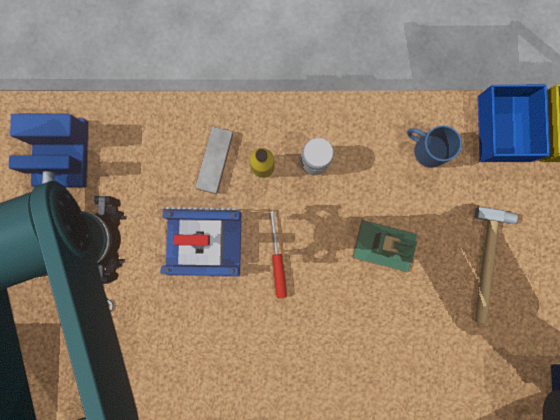

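The key stands locked, handle along jig y, at (191,240) in the top view, with its handle centre about 0.165 m up. The driver, bottle, tin and stone are at the same pixels as at the start, and the gripper is clear. Handing in.

```bash
python3 - <<'E'
from station import env
print(env.sign_off())
E
```

```text
the job is handed in; nothing more can be done
None
```

The key is locked upright in the shoe's notch and let go, and the job is handed in. It took about 20 s of the 58 s; the hand-in reports no verdict.

**What I did:**
- I gripped the handle and lifted the key out of its rest. The tool can't tilt, so the key kept its 25° lean.
- I pushed its head against the shoe's +y face to straighten it. That overshot by about 5–6°, and pushing it against the end of the slot brought it upright.
- I pressed the key to the collar's stop (handle centre about 154 mm, about 15 N upward force) and turned it a quarter turn.

**Trouble on the way:**
- My first try at straightening it, against the rest's lip, did nothing.
- The first lift into the notch caught a rib, with about 32 N downward on the wrist. I pressed the key down again, moved it about 3 mm in −x, and it then rose into the notch.
- The tool ended up leaning about 0.035 rad, but the key straightened when I let go.

**Last checks:**

| Check | Measured | Needed |
|---|---|---|
| Handle centre height | about 164 mm (wrist), 165 mm (top and side) | 161–167.5 mm |
| Upright | within about 1° | 0.1 rad (5.7°) |
| Handle along jig y | within about 1° | 0.2 rad (11.5°) |
| Off the slot centre | about 3 mm | 12 mm in x, 25 mm in y |

The camera views differed by about 2 mm from each other. The screwdriver, oil bottle, tin and whetstone looked unmoved, and the gripper was clear of everything.

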